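Clip the cleaned analyser probes back onto their rail

ROBOT

A 6-joint arm with a two-finger parallel gripper is mounted at the origin on the work surface. World frame = base frame: x ahead of the robot, y to its left, z up, the work surface at z = 0. Lengths are in m, angles in rad, forces in N, time in s.
With the tool pointing down it reaches from about 0.35 to 0.85 m from the base axis. Payload 8.1 kg.
Tool frame: the origin (TCP) lies at the centre of the arm's flange, where the gripper is bolted on; the fingertips stand 186 mm ahead of it and the grasp point (between the pads) lies 167 mm ahead of it; z points along the fingers, y is the line along which they close (so a half turn about z gives the same grasp; the last joint's range is limited). The gripper opens to 93 mm and grips with 3 to 60 N. Pads are 15 mm wide; open, the fingers measure 128 mm over their backs; the gripper's body (75 mm by 188 mm) begins 65 mm behind the grasp point.
Start: joints at [-1.281, 0.13, 1.488, -0, 1.523, -0.085], TCP at [0.22, -0.558, 0.405] pointing down, gripper open.
Joint ranges: [-2.96, 2.96], [-0.89, 2.26], [0.02, 2.5], [-1.34, 4.48], [0, 2.73], [-2.66, 2.66]. Speed limits (rad/s): [2.39, 2.39, 2.79, 3.14, 3.14, 3.14].

INTERFACE

Orientations are given as a rotation vector (axis times angle).
In Python, from plant import robot gives the robot as it stands.
- The arm moves only by the tool apply_moves, never from a script. Its argument "series" is a list of rows, each a list of 2 entries, a list of its own where there are three numbers: the shift along the tool's x, y, z in mm, then the turn, a rotation vector about the tool's x, y, z in rad. A call has 1 to 12 rows; each row shifts and turns the commanded pose from where the row before left it, along the tool's axes as they then stand; what a row does not reach is not made up. A row lasts 1/12 s, in which the tool goes at most 41.7 mm and 7.16 degrees, less where a joint would pass 70% of its speed; a pose out of reach is approached as far as the arm can. A call is refused whole if a number of a shift passes 41.7 or a number of a turn 0.125, either way. A call with a gripper value outside its range is refused whole. "claw" is the opening, from 0 (shut) to 1 (fully open), set as the call begins (left out, the last holds). The fingers move at their own pace and stop on an object; "newtons" is the grip in N (left out, the last holds). Time passes only in rows, so rows that do not move let the fingers close. It gives the time, the measured TCP pose, the force, the opening and the grip force at its end, in the units of the state.
- robot.read_state(): the state, without advancing time (a new reading comes with each control period).
- robot.read_camera(name): name is "scene" or "top" or "wrist"; returns (picture, depth): 400x640x3 uint8, blue, green, red; 400x640 float32, m along the optical axis (not along the pixel's ray), 0 where there is no reading.
- robot.calibration(name): a dict with "fx", "fy", "cx", "cy" (pixels), "extrinsics" (4x4, takes a point from world to camera coordinates). Camera axes: x right, y down, z forward; pixel columns grow to the right and rows downward; lengths in m; the calibration is good to about 2 mm. The wrist camera is an equidistant fisheye: a pixel r from the principal point sees the ray r / f radians off the axis. A picture is of the moment at which its call begins: read the wrist's pose just before it. calibration takes no time and is no camera call; for the wrist camera it gives the pose at the moment of the call.
- robot.close_job(): hands the job in; it is judged then, once.
The state is a dict: "t": time; "q": joint angles; "dq": joint speeds; "joint_torque": joint torques, N m; "tool_pos": TCP position; "orientation": TCP orientation; "force": force on the tool from outside, world axes, zero at the start; "wrist_torque": the same for the moment, N m; "opening": finger opening in m; "gripper_force": force on a finger pad.
Only numpy, scipy, OpenCV 4.12 (cv2) and the standard library are available. Lean on these libraries where they do the work, as an engineer would, in place of code of your own. Each camera call takes 0.05 s, during which the arm holds its last target. There are 200 camera calls.

TASK

The three cleaned probe rods lie on the white pad. Press each one sideways, tip over the drip trough, into the pair of spring clips on the rail that fits its shaft, until it snaps fully home in both clips with its two collars outside them, and let go of it. Leave the other things on the bench standing where they are.

Things in the scene. Friction and masses are not known exactly. Their poses are not given: they have to be found in the camera images.
- probe_small: The thinnest loose steel rod (70 g +-25 %): shaft 10 mm in diameter, two square grey collars 20 x 20 mm, 49 to 61 mm from the origin each way; one end has the tip (a 4 mm wide needle), the other a white cap 16 mm wide. Origin mid-axis, 10 mm above the pad top as it lies on its collars; x along the shaft to the tip, z up. Tip end +95 mm, cap end -77 mm.
- probe_small_tip (a point): The point of the tip of the thinnest rod, on its axis 95 mm from the body's origin.
- clip_small_seat (a point): Where the thinnest rod's origin comes when home in its clips, 46 mm above the bench; x along the rod towards the drip trough, y along the rail, z up. Clips centred at x = -36 and +36 mm, each 12 mm long. Lips 5.5 mm above the seat, 6 mm apart at rest, flares up to 14 mm above it. Free for fingers between the clips (x = -30 to 30 mm), down to 31 mm below the seat.
- clip_small: The fixed clip place for the thinnest rod: a black block 100 (x) by 28 mm (y), 5 mm thick, with two steel spring clips that open upwards. Pushed straight down, roughly 8 to 18 N in all, the shaft springs the leaves apart and snaps under their lips onto a rigid saddle. Only this rod fits: in other clips it jams or is loose. Origin at the centre of its underside, axes as the seat's.
- probe_medium: The medium-thick loose steel rod (100 g +-25 %): shaft 14 mm in diameter, two square grey collars 22 x 22 mm, 49 to 61 mm from the origin each way; one end has the tip (a flat paddle 20 x 4 mm), the other a white cap 18 mm wide. Origin mid-axis, 11 mm above the pad top as it lies on its collars; x along the shaft to the tip, z up. Tip end +95 mm, cap end -77 mm.
- probe_medium_tip (a point): The point of the tip of the medium-thick rod, on its axis 95 mm from the body's origin.
- clip_medium_seat (a point): Where the medium-thick rod's origin comes when home in its clips, 46 mm above the bench; x along the rod towards the drip trough, y along the rail, z up. Clips centred at x = -36 and +36 mm, each 12 mm long. Lips 6.9 mm above the seat, 8.9 mm apart at rest, flares up to 15 mm above it. Free for fingers between the clips (x = -30 to 30 mm), down to 31 mm below the seat.
- clip_medium: The fixed clip place for the medium-thick rod: a black block 100 (x) by 32 mm (y), 5 mm thick, with two steel spring clips that open upwards. Pushed straight down, roughly 8 to 18 N in all, the shaft springs the leaves apart and snaps under their lips onto a rigid saddle. Only this rod fits: in other clips it jams or is loose. Origin at the centre of its underside, axes as the seat's.
- probe_large: The thickest loose steel rod (140 g +-25 %): shaft 18 mm in diameter, two square grey collars 26 x 26 mm, 49 to 61 mm from the origin each way; one end has the tip (a blunt 8 mm nozzle on a short cone), the other a white cap 22 mm wide. Origin mid-axis, 13 mm above the pad top as it lies on its collars; x along the shaft to the tip, z up. Tip end +95 mm, cap end -77 mm.
- probe_large_tip (a point): The point of the tip of the thickest rod, on its axis 95 mm from the body's origin.
- clip_large_seat (a point): Where the thickest rod's origin comes when home in its clips, 46 mm above the bench; x along the rod towards the drip trough, y along the rail, z up. Clips centred at x = -36 and +36 mm, each 12 mm long. Lips 8.3 mm above the seat, 11.7 mm apart at rest, flares up to 16 mm above it. Free for fingers between the clips (x = -30 to 30 mm), down to 31 mm below the seat.
- clip_large: The fixed clip place for the thickest rod: a black block 100 (x) by 36 mm (y), 5 mm thick, with two steel spring clips that open upwards. Pushed straight down, roughly 8 to 18 N in all, the shaft springs the leaves apart and snaps under their lips onto a rigid saddle. Only this rod fits: in other clips it jams or is loose. Origin at the centre of its underside, axes as the seat's.
- rail: The fixed clip rail: aluminium base 115 (x) by 260 mm (y), origin at the centre of its underside on the bench, x towards the trough. Three clip places stand along y about 80 mm apart, in any order, at the rail's yaw. A white open drip trough, 55 mm wide and 20 mm high, runs along its +x side, where the tips come; grey end plates 22 mm high.
- pad: White absorbent pad, fixed, 250 (x) by 360 (y) by 3 mm thick, origin at the centre of its underside; the three rods lie on it about 130 mm apart in y, tips roughly towards its +x, among small things.
- vial: Small closed amber vial, 24 mm across, 45 mm high, standing on the pad between two rods; a loose bystander. Origin at the centre of its underside.
- cap: Loose white bottle cap, 28 mm across, 16 mm high, on the pad between two rods; a loose bystander. Origin at the centre of its underside.
- crucible: Small white cup, 30 mm across, 32 mm high, on the pad between two rods; a loose bystander. Origin at the centre of its underside.
- tip_box: White and clear pipette-tip box, 82 x 122 x 51 mm, to the right of the rail; a loose bystander. Origin at the centre of its underside.
- wash_bottle: White bottle, 66 mm across, 170 mm high, beyond the rail and pad; a loose bystander. Origin at the centre of its underside.
- gel_jar: Greenish jar, 80 mm across, 100 mm high, beyond the rail; a loose bystander. Origin at the centre of its underside.
- timer: Flat white timer, 60 x 60 x 22 mm, between robot and rail; a loose bystander. Origin at the centre of its underside.
There are look-alikes about, which are no part of the job. Leave any orange or purple look-alike of the probe_large alone.

How it is judged:
By the outcome, as a careful person would: the job done as asked, in the order asked, and still so for the second after the job is handed in, with the robot touching nothing.
It also fails if it takes over 70 s, if anything falls off the work surface, if the arm or the gripper's body presses on something with over 40 N, if the wrist force passes 120 N, or if a joint passes its speed limit or range.

## Working session

There is one attempt and no reset: what is moved stays moved. The work goes in short steps, Python scripts to look and compute and a tool call to move; the robot and the scene stay as the last step left them, time stands still between calls to the robot, and variables do not carry over. Pictures are saved under pics/ and viewed, at most 10 in all, crops included, and the job is handed in when it is done.

Besides the shell and the picture viewer there is one more tool, called after ">>>" as name(argument=value, ...) on one line, values as JSON. apply_moves: Moves the arm, as the interface text tells. Its arguments: {"type":"object","properties":{"series":{"type":"array"},"claw":{"type":"number"},"newtons":{"type":"number"}},"required":["series"]}

```bash
mkdir -p pics; cat > h.py <<'E'
import numpy as np,cv2
from plant import robot
from scipy.spatial.transform import Rotation as R
def shot(n):
    c=robot.calibration(n); im,d=robot.read_camera(n); np.savez('pics/%s.npz'%n,im=im,d=d,E=np.array(c['extrinsics']),k=[c['fx'],c['fy'],c['cx'],c['cy']]); return im,d
def load(n): return np.load('pics/%s.npz'%n)
def pt(f,u,v,z=None):
    fx,fy,cx,cy=f['k'];E=f['E'];r=np.array([(u-cx)/fx,(v-cy)/fy,1.])
    C=-E[:3,:3].T@E[:3,3];w=E[:3,:3].T@r
    s=f['d'][int(round(v)),int(round(u))] if z is None else (z-C[2])/w[2]
    return C+w*s
def px(f,p):
    fx,fy,cx,cy=f['k'];c=f['E'][:3,:3]@p+f['E'][:3,3];return fx*c[0]/c[2]+cx,fy*c[1]/c[2]+cy
E
python3 - <<'E'
from h import *
for n in('top','scene'):
    im,d=shot(n);cv2.imwrite('pics/%s1.png'%n,cv2.resize(im,(800,500)) )
    f=load(n);print(n,f['k'],-f['E'][:3,:3].T@f['E'][:3,3]);print(f['E'].round(3))
print(robot.read_state())
E
```

```text
top [365.49217907 365.49217907 323.73860914 196.26405727] [0.39619154 0.02572472 1.47263064]
[[ 0.004 -1.    -0.012  0.042]
 [-0.995 -0.003 -0.102  0.544]
 [ 0.102  0.013 -0.995  1.424]
 [ 0.     0.     0.     1.   ]]
scene [499.08945288 499.08945288 321.62456017 193.6907418 ] [1.16122529 1.06758553 1.04146358]
[[-0.849  0.528 -0.003  0.425]
 [ 0.333  0.531 -0.78  -0.141]
 [-0.41  -0.663 -0.626  1.836]
 [ 0.     0.     0.     1.   ]]
{'t': 0.1, 'q': array([-1.28138627e+00,  1.31091837e-01,  1.48915953e+00, -1.67359188e-05,
        1.52302805e+00, -8.54175042e-02]), 'dq': array([-7.92378629e-04, -3.34819557e-03, -3.01967597e-03, -7.96053709e-04,
       -9.27628444e-04, -6.34011948e-06]), 'joint_torque': array([ 1.05029155e-04, -5.61342037e+01, -4.93097341e+01,  7.69237569e-02,
        2.90797069e-02, -4.26918439e-05]), 'tool_pos': array([ 0.21961568, -0.55813919,  0.40379436]), 'orientation': array([-3.08493423e+00, -5.85026029e-01,  2.95740636e-04]), 'force': array([ 0.1738945 ,  0.18420745, -0.00333274]), 'wrist_torque': array([ 0.0026486 , -0.03432864,  0.02715024]), 'gripper_force': 0.0, 'opening': 0.09275423153859548}
```

View pics/top1.png

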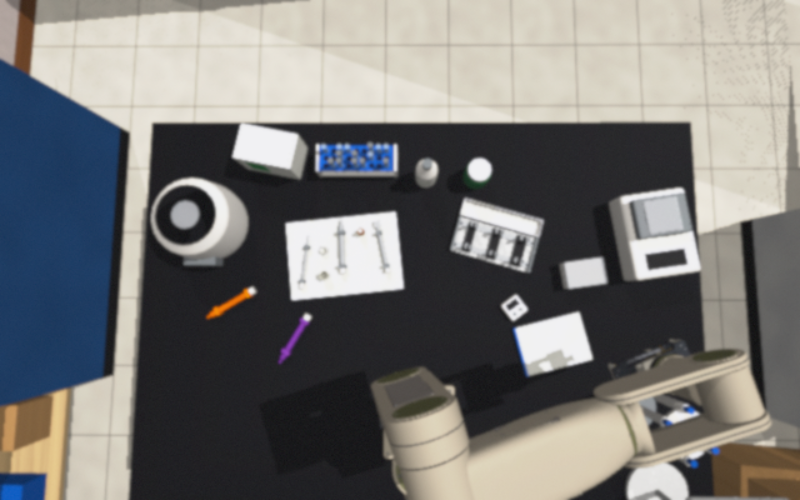

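View pics/scene1.png

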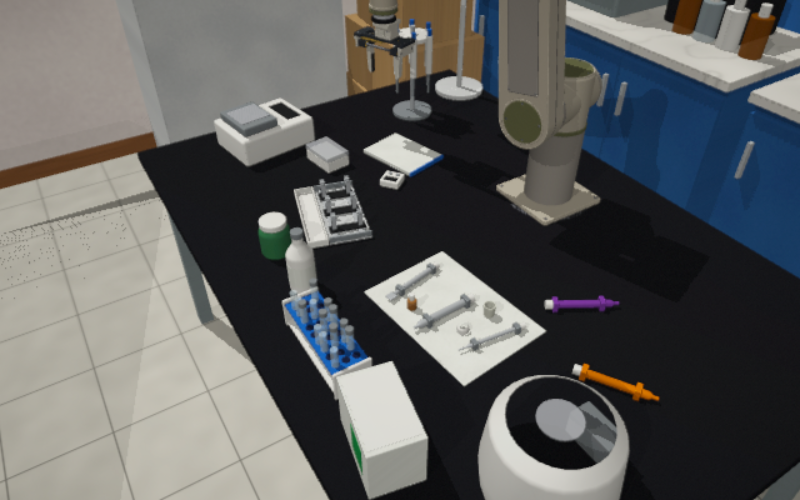

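Candidates in the top view (800x500 picture): the three grey rods on the pad are at (305,262), (341,247) and (382,247). The look-alikes are orange at (232,303) and purple at (295,338), both off the pad, so I leave them. The rail is at (497,236). Next I check these in one close crop.

```bash
python3 - <<'E'
from h import *
f=load('top');im=f['im']
a=cv2.resize(im[165:245,225:330],None,fx=5.7,fy=5.7,interpolation=cv2.INTER_CUBIC)
b=cv2.resize(im[155:220,355:440],None,fx=5.7,fy=5.7,interpolation=cv2.INTER_CUBIC)
f=load('scene');im=f['im']
b=cv2.resize(im[140:205,225:305],(800,600),interpolation=cv2.INTER_CUBIC)
c=np.zeros((600,800,3),np.uint8);c[:a.shape[0],:a.shape[1]]=a
t=load('top')['im'][155:220,355:440];t=cv2.resize(t,(198,152));c[:152,602:800]=t
cv2.imwrite('pics/crop1.png',c)
f=load('top')
for u,v in [(244,210),(273,198),(305,198),(397,189)]: print(pt(f,u,v,.02).round(3))
E
```

```text
[0.489 0.362 0.02 ]
[0.537 0.247 0.02 ]
[0.538 0.119 0.02 ]
[ 0.575 -0.248  0.02 ]
```

View pics/crop1.png

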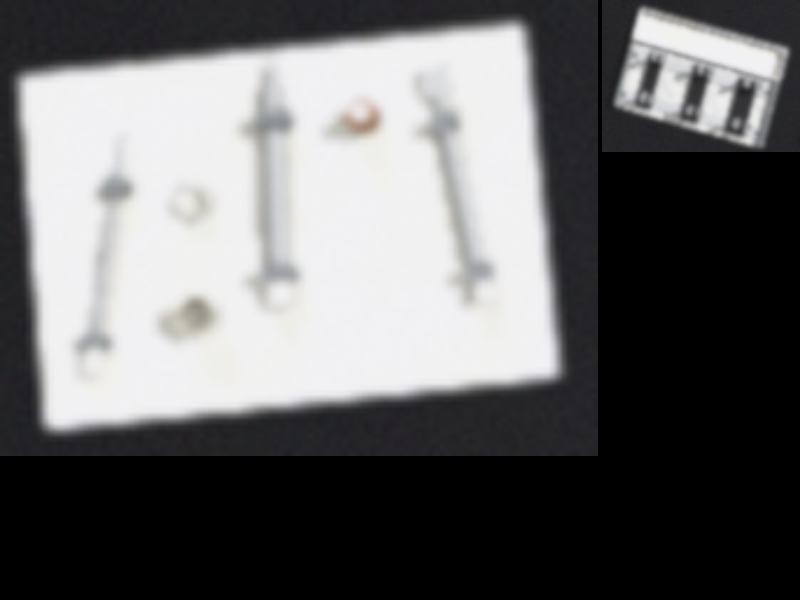

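The crop shows the small rod (needle) on the left, with collars at (115,189) and (95,343). The large rod (nozzle) is in the middle, with collars at (275,120) and (275,273), and the medium rod (paddle) is on the right, at (440,122) and (477,270). All tips point towards +x. The rail's yaw is about -0.26.

```bash
cat >> h.py <<'E'
def down(yaw): return R.from_euler('z',yaw)*R.from_euler('x',np.pi)
def plan(wps,cur=None,vmax=38,wmax=.12):
    """wps: list of (x,y,z,yaw[,n]) ; prints rounded rows per waypoint, tracking rounding"""
    if cur is None:
        s=robot.read_state();p=s['tool_pos'];r=R.from_rotvec(s['orientation'])
    else: p,r=np.array(cur[:3]),down(cur[3])
    for w in wps:
        T=np.array(w[:3]);Q=down(w[3]);p0,r0=p,r;dv=(r0.inv()*Q).as_rotvec()
        n=w[4] if len(w)>4 else int(max(np.ceil(np.linalg.norm(T-p)*1000/vmax),np.ceil(np.linalg.norm(dv)/wmax),1))
        out=[]
        for i in range(1,n+1):
            a=i/n; a=a if n<4 else a+ -np.sin(2*np.pi*a)/(2*np.pi)*0
            t=p0+(T-p0)*a; q=r0*R.from_rotvec(dv*a)
            s_=np.round(r.inv().apply(t-p)*1000,1); k=np.round((r.inv()*q).as_rotvec(),3)
            out.append([s_.tolist(),k.tolist()]); p=p+r.apply(s_/1000); r=r*R.from_rotvec(k)
        print(n,str(out).replace(' ',''))
E
python3 - <<'E'
from h import *
f=load('top')
for nm,a,b,z in [('s',(115,189),(95,343),.023),('l',(275,120),(275,273),.029),('m',(440,122),(477,270),.025)]:
    A,B=[pt(f,225+u/5.7,165+v/5.7,z) for u,v in(a,b)]
    d=A-B;print(nm,((A+B)/2).round(4),np.linalg.norm(d).round(4),np.arctan2(d[1],d[0]).round(3))
plan([(.56,-.245,.41,-.258)])
c=robot.calibration('wrist');E=np.array(c['extrinsics']);s=robot.read_state();r=R.from_rotvec(s['orientation'])
print(c['fx'],c['cx'],c['cy'],r.inv().apply(-E[:3,:3].T@E[:3,3]-s['tool_pos']),(E[:3,:3]@r.as_matrix()).round(3))
E
```

```text
s [0.4824 0.3638 0.023 ] 0.1083 -0.103
l [0.5309 0.2449 0.029 ] 0.1071 0.018
m [0.532  0.1171 0.025 ] 0.1071 0.253
13 [[[33.2,-12.8,-0.5],[-0.0,0.0,0.049]],[[32.5,-14.5,-0.4],[-0.0,0.0,0.048]],[[31.8,-16.0,-0.5],[-0.0,0.0,0.049]],[[31.0,-17.5,-0.4],[-0.001,0.0,0.049]],[[30.0,-19.0,-0.5],[0.0,0.0,0.048]],[[29.1,-20.4,-0.4],[0.0,0.0,0.049]],[[28.1,-21.9,-0.5],[0.0,0.0,0.049]],[[27.0,-23.2,-0.5],[0.0,0.0,0.048]],[[25.9,-24.4,-0.5],[-0.0,0.0,0.049]],[[24.6,-25.7,-0.4],[-0.0,0.0,0.049]],[[23.3,-26.9,-0.5],[-0.0,0.0,0.048]],[[22.0,-27.9,-0.5],[-0.0,0.0,0.049]],[[20.6,-29.0,-0.4],[-0.001,0.0,0.049]]]
309.70691628693146 323.3138348833298 201.9291174715064 [ 0.08002569 -0.00077676  0.02099235] [[ 0.001  1.    -0.001]
 [-0.959  0.001 -0.284]
 [-0.284  0.001  0.959]]
```

>>> apply_moves(series=[[[33.2,-12.8,0],[0,0,0.049]],[[32.5,-14.5,0],[0,0,0.049]],[[31.8,-16,0],[0,0,0.049]],[[31,-17.5,0],[0,0,0.049]],[[30,-19,0],[0,0,0.049]],[[29.1,-20.4,0],[0,0,0.049]],[[28.1,-21.9,0],[0,0,0.049]],[[27,-23.2,0],[0,0,0.049]],[[25.9,-24.4,0],[0,0,0.049]],[[24.6,-25.7,0],[0,0,0.049]],[[23.3,-26.9,0],[0,0,0.049]],[[12,-14,0],[0,0,0.05]]])

```text
t: 1.1
tool_pos: [0.5244, -0.2789, 0.4042]
orientation: [-3.122, 0.336, 0.0]
force: [0.6, -0.4, 0.4]
opening: 0.093
gripper_force: 0.0
```

```bash
cat >> h.py <<'E'
def wpt(f,u,v,z=None):
    fx,fy,cx,cy=f['k'];E=f['E'];a=np.array([u-cx,v-cy]);rr=np.hypot(*a);t=rr/fx
    r=np.array([*(a/max(rr,1e-9)*np.sin(t)),np.cos(t)])
    C=-E[:3,:3].T@E[:3,3];w=E[:3,:3].T@r
    s=f['d'][int(round(v)),int(round(u))]/r[2] if z is None else (z-C[2])/w[2]
    return C+w*s
def wpx(f,p):
    fx,fy,cx,cy=f['k'];c=f['E'][:3,:3]@np.array(p)+f['E'][:3,3];t=np.arctan2(np.hypot(c[0],c[1]),c[2]);h=np.hypot(c[0],c[1])
    return cx+fx*t*c[0]/h,cy+fx*t*c[1]/h
def ortho(f,cx,cy,yaw,w,h,z,s):
    """rectified view of plane z, centre cx,cy; image up=+x (yawed), left=+y; s px per m"""
    U,V=np.meshgrid(np.arange(w),np.arange(h));a=(h/2-V)/s;b=(w/2-U)/s
    P=np.stack([cx+a*np.cos(yaw)-b*np.sin(yaw),cy+a*np.sin(yaw)+b*np.cos(yaw),np.full(a.shape,z)],-1)
    c=P@f['E'][:3,:3].T+f['E'][:3,3];hh=np.hypot(c[...,0],c[...,1]);t=np.arctan2(hh,c[...,2])*f['k'][0]/hh
    return cv2.remap(f['im'],(f['k'][2]+t*c[...,0]).astype(np.float32),(f['k'][3]+t*c[...,1]).astype(np.float32),cv2.INTER_CUBIC)
E
python3 - <<'E'
from h import *
im,d=shot('wrist');cv2.imwrite('pics/w1.png',cv2.resize(im,(800,500)))
f=load('wrist');s=robot.read_state();print(s['t'],s['tool_pos'],s['orientation'])
cv2.imwrite('pics/rail.png',ortho(f,.575,-.248,-.258,800,600,.046,2600))
E
```

```text
1.15 [ 0.52550315 -0.27783352  0.40410249] [-3.12097988e+00  3.39502822e-01 -7.75988150e-04]
```

View pics/rail.png

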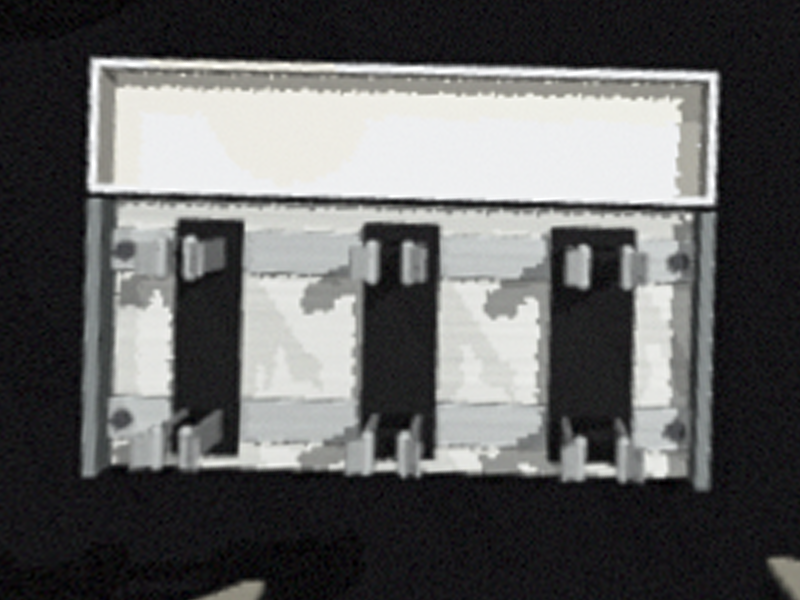

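The rectified view shows three clip places. From left to right the block widths are 66, 76 and 84 px, so the order is small, medium, large. Tips go up in this view, towards the trough. Next I measure the flare positions from depth.

```bash
cat >> h.py <<'E'
def cloud(f):
    V,U=np.nonzero(f['d']>0);fx,fy,cx,cy=f['k'];x,y=U-cx,V-cy;rr=np.hypot(x,y)+1e-9;t=rr/fx;z=f['d'][V,U]
    P=np.stack([x/rr*np.tan(t)*z,y/rr*np.tan(t)*z,z],-1)
    return (P-f['E'][:3,3])@f['E'][:3,:3],f['im'][V,U]
E
python3 - <<'E'
from h import *
f=load('wrist');P,C=cloud(f);yaw=-.258
c,s=np.cos(yaw),np.sin(yaw);o=np.array([.575,-.248])
q=P[:,:2]-o;a=q[:,0]*c+q[:,1]*s;b=-q[:,0]*s+q[:,1]*c
m=(abs(a)<.13)&(abs(b)<.15)
for zl in (.048,.056):
    k=m&(P[:,2]>zl)&(P[:,2]<.075)
    g=np.zeros((260,300),np.uint8);g[((a[k]+.13)*1000).astype(int),((b[k]+.15)*1000).astype(int)]=255
    n,L,st,ce=cv2.connectedComponentsWithStats(cv2.dilate(g,np.ones((2,2))))
    lab=L[((a[k]+.13)*1000).astype(int),((b[k]+.15)*1000).astype(int)]
    for i in range(1,n):
        j=lab==i
        if j.sum()>8: A=a[k][j]*1e3;B=b[k][j]*1e3;Z=P[k][j,2]*1e3;print(zl,j.sum(),'a %.1f..%.1f b %.1f..%.1f z %.1f..%.1f'%(A.min(),A.max(),B.min(),B.max(),Z.min(),Z.max()))
k=m&(C.max(1)<45)&(P[:,2]>.008)&(P[:,2]<.025)
for lo,hi in((.055,.095),(-.02,.02),(-.09,-.05)):
    j=k&(b>lo)&(b<hi)&(abs(a+.02)<.03);print(j.sum(),np.percentile(b[j]*1e3,[1,50,99]).round(1),np.median(P[j,2]))
j=m&(P[:,2]>.016)&(P[:,2]<.026)&(a>.05)  # trough walls
print(np.percentile(b[j],[.5,99.5]),np.percentile(a[j],[.5,99.5]))
# rail yaw: black-trough front edge fit
from collections import defaultdict
T=[]
for bb in np.arange(-.1,.1,.01):
    j=m&(abs(b-bb)<.005)&(P[:,2]>.015)&(P[:,2]<.026)&(a>.06)
    if j.sum(): T.append((bb,a[j].max()))
T=np.array(T);print(np.polyfit(T[:,0],T[:,1],1))
E
```

```text
0.048 124 a -66.6..-50.4 b -91.8..-81.6 z 50.9..62.3
0.048 108 a -66.0..-50.1 b -70.8..-60.8 z 51.2..62.4
0.048 95 a -65.3..-48.5 b -8.9..-0.5 z 51.7..61.0
0.048 110 a -64.2..-48.2 b 10.4..18.9 z 52.4..61.8
0.048 90 a -63.5..-47.4 b 73.3..83.4 z 48.5..59.7
0.048 116 a -62.2..-46.7 b 89.3..98.5 z 50.6..60.2
0.048 134 a 5.2..20.5 b -93.6..-83.6 z 53.7..62.8
0.048 107 a 6.4..21.6 b -71.7..-62.7 z 53.6..62.6
0.048 107 a 6.6..22.8 b -10.5..-1.2 z 51.3..61.0
0.048 132 a 7.4..22.6 b 7.2..17.4 z 50.6..61.7
0.048 82 a 9.8..24.4 b 71.8..81.4 z 50.7..59.7
0.048 133 a 8.7..25.6 b 86.7..97.2 z 49.8..59.7
0.056 72 a -65.4..-51.8 b -91.8..-82.3 z 56.0..62.3
0.056 62 a -64.9..-52.8 b -70.3..-60.8 z 56.1..62.4
0.056 36 a -62.7..-51.2 b -8.9..-3.1 z 56.0..61.0
0.056 59 a -63.0..-50.7 b 12.4..18.9 z 56.2..61.8
0.056 27 a -61.3..-50.1 b 73.3..76.7 z 56.4..59.7
0.056 42 a -61.0..-49.2 b 93.6..98.5 z 56.0..60.2
0.056 94 a 5.4..18.9 b -93.6..-84.2 z 56.0..62.8
0.056 77 a 7.6..19.4 b -71.1..-62.7 z 56.0..62.6
0.056 54 a 8.4..20.1 b -10.5..-4.7 z 56.2..61.0
0.056 60 a 9.8..20.5 b 11.0..17.4 z 56.3..61.7
0.056 33 a 11.3..22.4 b 71.8..76.0 z 56.2..59.7
0.056 42 a 11.4..22.7 b 91.5..97.2 z 56.0..59.7
785 [72.2 83.1 94.7] 0.013970388707964214
1067 [-10.5   4.2  18.4] 0.013992040641178849
1082 [-89.6 -74.9 -60.2] 0.014003961296066656
[-0.12812162  0.13206076] [0.05097885 0.09668624]
[0.02100718 0.09424436]
```

```bash
python3 - <<'E'
from h import *
o=np.array([.575,-.248]);yaw=-.258;M=np.array([[np.cos(yaw),-np.sin(yaw)],[np.sin(yaw),np.cos(yaw)]])
for n,p in dict(l=(-22.95,-77.2),m=(-21.1,4.2),s=(-19.2,85.2)).items(): print(n,(o+M@np.array(p)/1e3).round(4))
plan([(.5,.19,.405,0,12)],vmax=41)
E
```

```text
l [ 0.5331 -0.3168]
m [ 0.5557 -0.2386]
s [ 0.5782 -0.1607]
12 [[[-10.5,-37.6,0.0],[-0.0,-0.0,-0.018]],[[-9.7,-37.8,0.0],[-0.0,-0.0,-0.018]],[[-9.1,-38.0,0.0],[-0.001,-0.0,-0.018]],[[-8.4,-38.1,-0.0],[0.0,-0.0,-0.018]],[[-7.8,-38.3,-0.0],[0.0,-0.0,-0.018]],[[-7.0,-38.4,-0.1],[-0.0,-0.0,-0.018]],[[-6.4,-38.5,-0.0],[-0.0,-0.0,-0.018]],[[-5.6,-38.6,-0.0],[-0.0,-0.0,-0.018]],[[-4.9,-38.8,-0.1],[-0.001,-0.0,-0.019]],[[-4.3,-38.8,-0.0],[0.0,-0.0,-0.018]],[[-3.5,-38.9,-0.1],[0.0,-0.0,-0.018]],[[-2.8,-38.9,-0.1],[-0.0,-0.0,-0.018]]]
```

>>> apply_moves(series=[[[-10.5,-37.6,0],[0,0,-0.018]],[[-9.7,-37.8,0],[0,0,-0.018]],[[-9.1,-38,0],[0,0,-0.018]],[[-8.4,-38.1,0],[0,0,-0.018]],[[-7.8,-38.3,0],[0,0,-0.018]],[[-7,-38.4,0],[0,0,-0.018]],[[-6.4,-38.5,0],[0,0,-0.018]],[[-5.6,-38.6,0],[0,0,-0.018]],[[-4.9,-38.8,0],[0,0,-0.018]],[[-4.3,-38.8,0],[0,0,-0.018]],[[-3.5,-38.9,0],[0,0,-0.018]],[[0,0,0],[0,0,0]]], claw=0.55, newtons=60)

```text
t: 2.15
tool_pos: [0.4967, 0.1523, 0.4044]
orientation: [-3.139, 0.015, 0.001]
force: [0.9, -0.2, 0.1]
opening: 0.0511
gripper_force: 0.0
```

```bash
python3 - <<'E'
from h import *
im,d=shot('wrist')
f=load('wrist');s=robot.read_state();print(s['t'],s['tool_pos'],s['orientation'])
cv2.imwrite('pics/pad.png',ortho(f,.52,.24,0,800,600,.014,2000))
E
```

```text
2.2 [0.49710016 0.14975213 0.40430168] [-3.14108263e+00  1.66609223e-02  1.46921056e-03]
```

View pics/pad.png

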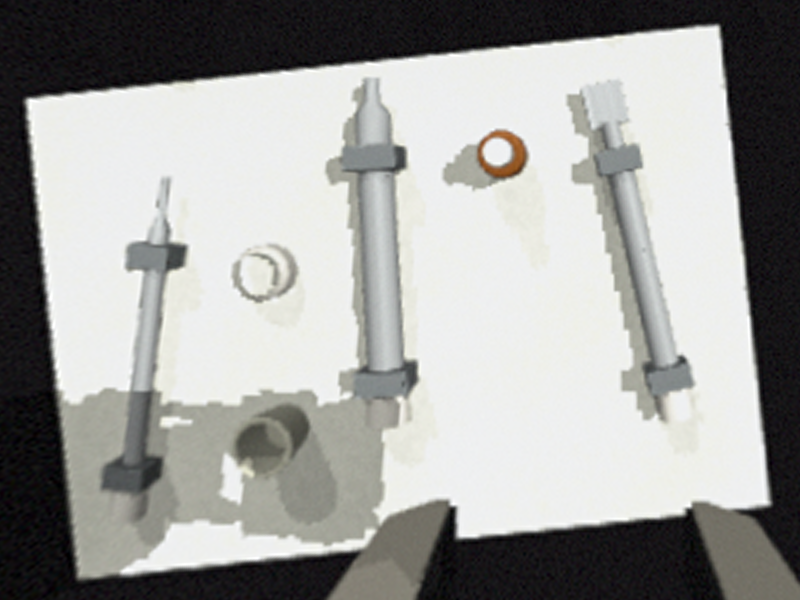

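The pad view (2000 px/m) shows the small rod's centre at about (143,363) with yaw -0.126. The large rod is at (382,268) with yaw 0.053, and the medium at (643,267) with yaw 0.233. Nothing stands in the closing lines. I take the medium rod first.

```bash
python3 - <<'E'
from h import *
plan([(.5365,.1185,.24,.233,6)],vmax=41)
E
```

```text
6 [[[6.6,5.2,27.4],[-0.0,0.0,-0.041]],[[6.5,5.4,27.4],[-0.0,0.0,-0.04]],[[6.2,5.6,27.3],[-0.0,0.0,-0.041]],[[6.0,6.0,27.4],[-0.0,0.001,-0.04]],[[5.7,6.1,27.4],[-0.0,-0.0,-0.041]],[[5.4,6.4,27.4],[-0.001,-0.0,-0.041]]]
```

>>> apply_moves(series=[[[6.6,5.2,27.4],[0,0,-0.041]],[[6.5,5.4,27.4],[0,0,-0.041]],[[6.2,5.6,27.4],[0,0,-0.041]],[[6,6,27.4],[0,0,-0.041]],[[5.7,6.1,27.4],[0,0,-0.041]],[[5.4,6.4,27.4],[0,0,-0.041]],[[0,0,0],[0,0,0]],[[0,0,0],[0,0,0]],[[0,0,0],[0,0,0]]])

```text
t: 2.95
tool_pos: [0.5376, 0.1147, 0.2415]
orientation: [3.121, 0.357, 0.001]
force: [0.5, 0.2, 0.8]
opening: 0.0512
gripper_force: 0.0
```

```bash
python3 - <<'E'
from h import *
im,d=shot('wrist')
f=load('wrist');s=robot.read_state();r=R.from_rotvec(s['orientation']);print(s['t'],s['tool_pos'],r.as_euler('ZYX').round(4))
cv2.imwrite('pics/med.png',ortho(f,.5365,.1185,.233,600,400,.014,3000))
plan([(.5365,.1185,.191,.233,2)])
E
```

```text
3.0 [0.53792899 0.11502634 0.2423954 ] [ 2.2820e-01 -2.5000e-03  3.1413e+00]
2 [[[-0.4,-1.9,25.7],[0.0,-0.001,-0.002]],[[-0.3,-1.8,25.7],[0.0,-0.002,-0.003]]]
```

View pics/med.png

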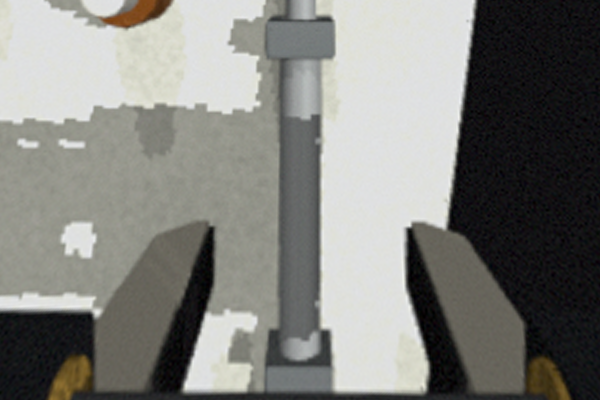

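The crop shows the shaft at u≈300, which is where I expected it, and the collars at v≈58 and 333. The grasp estimate holds, so I descend and grip.

>>> apply_moves(series=[[[-0.4,-1.9,25.5],[0,0,-0.002]],[[-0.3,-1.8,25.5],[0,0,-0.003]],[[0,0,0],[0,0,0]],[[0,0,0],[0,0,0]]])

```text
t: 3.33
tool_pos: [0.5364, 0.1191, 0.191]
orientation: [-3.12, -0.368, -0.004]
force: [0.8, -0.1, -0.4]
opening: 0.0514
gripper_force: 0.0
```

>>> apply_moves(series=[[[0,0,0],[0,0,0]],[[0,0,0],[0,0,0]],[[0,0,0],[0,0,0]],[[0,0,0],[0,0,0]],[[0,0,0],[0,0,0]],[[0,0,0],[0,0,0]]], claw=0, newtons=60)

```text
t: 3.83
tool_pos: [0.5357, 0.1187, 0.1895]
orientation: [-3.12, -0.368, -0.0]
force: [-0.4, -0.1, -0.8]
opening: 0.0157
gripper_force: 0.7
```

```bash
python3 - <<'E'
from h import *
s=robot.read_state();r=R.from_rotvec(s['orientation']);print(s['t'],s['tool_pos'],r.as_euler('ZYX').round(4))
p=s['tool_pos']
plan([(p[0],p[1],.33,.228,4),(.5557,-.2386,.33,-.281,10)],vmax=41)
E
```

```text
3.8333 [0.53568602 0.11873737 0.18945899] [ 2.3470e-01 -1.0000e-04 -3.1416e+00]
4 [[[0.0,-0.0,-35.1],[-0.0,-0.0,0.002]],[[0.0,-0.0,-35.2],[-0.0,-0.0,0.001]],[[0.0,-0.0,-35.1],[-0.0,-0.0,0.002]],[[0.0,-0.0,-35.1],[-0.0,-0.0,0.002]]]
10 [[[-6.1,35.3,-0.0],[-0.0,-0.0,0.051]],[[-4.3,35.5,-0.0],[-0.0,-0.0,0.051]],[[-2.5,35.7,-0.0],[-0.0,-0.0,0.051]],[[-0.7,35.8,-0.0],[-0.0,-0.0,0.05]],[[1.1,35.8,-0.0],[-0.0,-0.0,0.051]],[[3.0,35.6,-0.0],[-0.0,-0.0,0.051]],[[4.7,35.5,-0.0],[-0.0,-0.0,0.051]],[[6.6,35.2,-0.0],[-0.0,-0.0,0.051]],[[8.3,34.8,-0.0],[-0.0,-0.0,0.051]],[[10.1,34.3,-0.0],[-0.0,-0.0,0.051]]]
```

>>> apply_moves(series=[[[0,0,0],[0,0,0]],[[0,0,0],[0,0,0]],[[0,0,0],[0,0,0]],[[0,0,-3],[0,0,0]],[[0,0,-12],[0,0,0]],[[0,0,-30],[0,0,0]],[[0,0,-35],[0,0,0]],[[0,0,-35],[0,0,0]],[[0,0,-25],[0,0,0]],[[0,0,0],[0,0,0]]])

```text
t: 4.67
tool_pos: [0.5377, 0.1191, 0.3376]
orientation: [-3.12, -0.368, -0.018]
force: [0.2, 0.9, -0.7]
opening: 0.0124
gripper_force: 60.0
```

>>> apply_moves(series=[[[-6,35,0],[0,0,0.051]],[[-4,35.5,0],[0,0,0.051]],[[-2.5,35.7,0],[0,0,0.051]],[[-0.7,35.8,0],[0,0,0.051]],[[1.1,35.8,0],[0,0,0.051]],[[3,35.6,0],[0,0,0.051]],[[4.7,35.5,0],[0,0,0.051]],[[6.6,35.2,0],[0,0,0.051]],[[8.3,34.8,0],[0,0,0.051]],[[10,34.3,0],[0,0,0.051]],[[0,0,0],[0,0,0]],[[0,0,0],[0,0,0]]])

```text
t: 5.67
tool_pos: [0.5577, -0.2397, 0.329]
orientation: [-3.111, 0.435, 0.001]
force: [0.2, 0.4, -1.0]
opening: 0.0124
gripper_force: 60.0
```

```bash
python3 - <<'E'
from h import *
im,d=shot('wrist')
f=load('wrist');s=robot.read_state();r=R.from_rotvec(s['orientation']);print(s['t'],s['tool_pos'],r.as_euler('ZYX').round(4))
z=s['tool_pos'][2]-.1765
a=ortho(f,*s['tool_pos'][:2],r.as_euler('ZYX')[0],400,500,z,2200)
b=ortho(f,.5557,-.2386,-.281,400,500,.055,2200)
cv2.imwrite('pics/m2.png',np.hstack([a,b]))
plan([(.5557,-.2386,.25,-.281,3)])
E
```

```text
5.7167 [ 0.55789544 -0.23836681  0.32897196] [-2.7620e-01  1.0000e-03 -3.1409e+00]
3 [[[-0.7,0.3,26.3],[-0.0,0.0,0.002]],[[-0.6,0.3,26.3],[-0.0,0.001,0.001]],[[-0.7,0.3,26.4],[-0.001,-0.0,0.002]]]
```

View pics/m2.png

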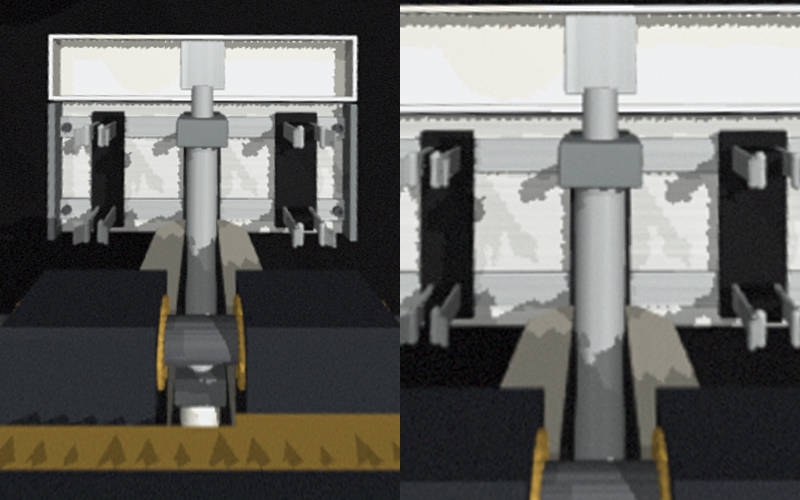

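The medium rod is held straight. Its tip-side collar's inner edge is at v≈147 in the left half, so the rod origin matches the TCP within a millimetre. I lower it to just above the flares.

>>> apply_moves(series=[[[-0.7,0.2,27],[0,0,0.002]],[[-0.6,0.2,27],[0,0,0.002]],[[-0.7,0.1,26],[0,0,0.001]],[[0,0,3],[0,0,0]],[[0,0,0],[0,0,0]],[[0,0,0],[0,0,0]],[[0,0,0],[0,0,0]]])

```text
t: 6.3
tool_pos: [0.5572, -0.2378, 0.2488]
orientation: [3.11, -0.437, 0.005]
force: [-0.7, 0.2, -1.1]
opening: 0.0127
gripper_force: 60.0
```

```bash
cat >> h.py <<'E'
def st(x=None,y=None,yaw=None):
    s=robot.read_state();r=R.from_rotvec(s['orientation']);e=r.as_euler('ZYX');print('t %.2f'%s['t'],(s['tool_pos']*1e3).round(1),'yaw %.4f'%e[0],'F(tool)',r.inv().apply(s['force']).round(1),'M',r.inv().apply(s['wrist_torque']).round(2))
    if x: print('tool-frame corr mm',(r.inv().apply(np.array([x,y,s['tool_pos'][2]])-s['tool_pos'])*1e3).round(1),'turn',round(e[0]-yaw,4))
E
python3 -c "
from h import *
st(.5557,-.2386,-.281)"
```

```text
t 6.30 [ 557.2 -237.8  248.8] yaw -0.2792 F(tool) [-0.7 -0.   1.1] M [ 0.03 -0.05 -0.04]
tool-frame corr mm [-1.2  1.2 -0. ] turn 0.0018
```

>>> apply_moves(series=[[[-1,0.8,5],[0,0,0.002]],[[0,0,4],[0,0,0]],[[0,0,3],[0,0,0]],[[0,0,2],[0,0,0]],[[0,0,1],[0,0,0]],[[0,0,0],[0,0,0]],[[0,0,0],[0,0,0]]])

```text
t: 6.88
tool_pos: [0.5557, -0.2391, 0.2329]
orientation: [3.109, -0.442, 0.004]
force: [-0.7, -0.4, 6.9]
opening: 0.0121
gripper_force: 60.0
```

```bash
python3 -c "
from h import *
st(.5557,-.2386,-.281)"
```

```text
t 6.88 [ 555.7 -239.1  232.9] yaw -0.2824 F(tool) [-0.5  0.6 -6.9] M [-0.16 -0.06  0.04]
tool-frame corr mm [-0.1 -0.5 -0. ] turn -0.0014
```

>>> apply_moves(series=[[[0,0,2],[0,0,0]],[[0,0,2],[0,0,0]],[[0,0,2],[0,0,0]],[[0,0,2],[0,0,0]],[[0,0,1],[0,0,0]],[[0,0,0],[0,0,0]],[[0,0,0],[0,0,0]]])

```text
t: 7.47
tool_pos: [0.5545, -0.2385, 0.2215]
orientation: [-3.11, 0.442, 0.002]
force: [-0.8, -3.0, -5.0]
opening: 0.0124
gripper_force: 60.0
```

```bash
python3 -c "
from h import *
st(.5557,-.2386,-.281)"
```

```text
t 7.47 [ 554.5 -238.5  221.5] yaw -0.2824 F(tool) [0.1 3.1 5. ] M [-0.6   0.02  0.02]
tool-frame corr mm [ 1.1 -0.3 -0. ] turn -0.0014
```

>>> apply_moves(series=[[[0,0,1.5],[0,0,0]],[[0,0,1.5],[0,0,0]],[[0,0,0],[0,0,0]],[[0,0,0],[0,0,0]]])

```text
t: 7.8
tool_pos: [0.5549, -0.2386, 0.2212]
orientation: [3.11, -0.442, -0.001]
force: [-9.4, 0.6, 15.1]
opening: 0.0125
gripper_force: 60.0
```

>>> apply_moves(series=[[[0,0,-1],[0,0,0]],[[0,0,0],[0,0,0]],[[0,0,0],[0,0,0]],[[0,0,0],[0,0,0]],[[0,0,-10],[0,0,0]],[[0,0,-25],[0,0,0]],[[0,0,-35],[0,0,0]],[[0,0,-35],[0,0,0]],[[0,0,0],[0,0,0]],[[0,0,0],[0,0,0]]], claw=0.5)

```text
t: 8.63
tool_pos: [0.5561, -0.2389, 0.3296]
orientation: [3.108, -0.441, 0.01]
force: [-0.2, -0.3, -0.1]
opening: 0.0466
gripper_force: 0.0
```

```bash
python3 - <<'E'
from h import *
im,d=shot('wrist');st()
f=load('wrist');np.savez('pics/m_done.npz',**f)
a=ortho(f,.5557,-.2386,-.281,500,600,.046,3000)
cv2.imwrite('pics/m3.png',a)
# height of shaft along axis
P,C=cloud(f);c,s=np.cos(-.281),np.sin(-.281);q=P[:,:2]-[.5557,-.2386];A=q[:,0]*c+q[:,1]*s;B=-q[:,0]*s+q[:,1]*c
for lo in np.arange(-.05,.09,.01):
    k=(A>lo)&(A<lo+.01)&(abs(B)<.012)&(P[:,2]>.03)
    if k.sum()>3: print(lo.round(3),k.sum(),np.percentile(P[k,2]*1e3,[50,95]).round(1))
plan([(.5355,.2485,.34,.053,14)],vmax=41)
E
```

```text
t 8.68 [ 555.4 -238.6  327. ] yaw -0.2821 F(tool) [-0.7 -0.9  0.5] M [ 0.07 -0.    0.01]
-0.05 200 [51.7 56.8]
-0.04 303 [53.8 58.8]
-0.03 194 [51.2 54.3]
-0.02 159 [50.9 52.5]
-0.01 160 [51.  52.5]
0.0 172 [50.8 52.4]
0.01 185 [51.  52.5]
0.02 5482 [257.8 265.8]
0.03 1812 [242.  244.5]
0.04 265 [53.2 57.3]
0.05 333 [55.8 57.1]
0.06 181 [49.4 55.5]
0.07 262 [47.2 49.6]
0.08 264 [47.  48.5]
0.09 120 [47.2 48.5]
14 [[[-11.0,-33.0,-1.0],[0.0,-0.0,-0.024]],[[-10.3,-33.3,-1.0],[0.0,-0.0,-0.024]],[[-9.4,-33.5,-0.9],[0.0,-0.001,-0.024]],[[-8.7,-33.7,-1.0],[0.0,0.0,-0.024]],[[-7.8,-34.0,-1.0],[0.0,0.0,-0.024]],[[-7.0,-34.1,-0.9],[0.0,-0.0,-0.024]],[[-6.2,-34.2,-1.0],[0.0,-0.0,-0.024]],[[-5.4,-34.4,-1.0],[0.001,-0.0,-0.023]],[[-4.6,-34.5,-0.9],[-0.0,-0.001,-0.024]],[[-3.7,-34.7,-0.9],[-0.0,0.0,-0.024]],[[-2.9,-34.7,-0.9],[-0.0,-0.0,-0.024]],[[-2.1,-34.7,-1.0],[-0.0,-0.0,-0.024]],[[-1.3,-34.8,-0.9],[-0.0,-0.0,-0.024]],[[-0.4,-34.8,-0.9],[-0.0,-0.001,-0.024]]]
```

View pics/m3.png

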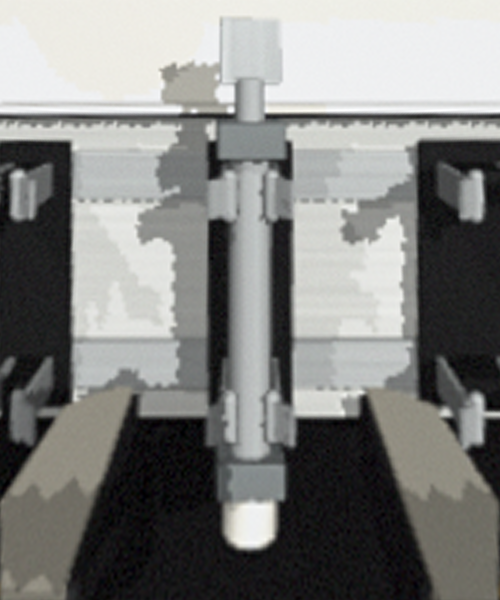

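The medium rod is home. Both clips close over the shaft, the collars at v≈140 and 480 lie outside the clips, and the shaft top is level at about 52.5 mm against 53 expected. Next is the large rod.

>>> apply_moves(series=[[[-11,-33,-1],[0,0,-0.024]],[[-10.3,-33.3,-1],[0,0,-0.024]],[[-9.4,-33.5,-1],[0,0,-0.024]],[[-8.7,-33.7,-1],[0,0,-0.024]],[[-7.8,-34,-1],[0,0,-0.024]],[[-7,-34.1,-1],[0,0,-0.024]],[[-6.2,-34.2,-1],[0,0,-0.024]],[[-5.4,-34.4,-1],[0,0,-0.024]],[[-4.6,-34.5,-1],[0,0,-0.024]],[[-3.7,-34.7,-1],[0,0,-0.024]],[[-2.9,-34.7,-1],[0,0,-0.024]],[[-2.1,-34.7,-1],[0,0,-0.024]]])

```text
t: 9.68
tool_pos: [0.5368, 0.1806, 0.3355]
orientation: [3.141, 0.011, -0.005]
force: [0.6, -0.1, -1.2]
opening: 0.0463
gripper_force: 0.0
```

>>> apply_moves(series=[[[-1.3,-34.8,0],[0,0,-0.024]],[[-0.4,-34.8,10],[0,0,-0.024]],[[0,0,30],[0,0,0]],[[0,0,30],[0,0,0]],[[0,0,10],[0,0,0]],[[0,0,0],[0,0,0]],[[0,0,0],[0,0,0]],[[0,0,0],[0,0,0]]])

```text
t: 10.35
tool_pos: [0.5357, 0.2483, 0.2589]
orientation: [-3.14, -0.083, -0.003]
force: [-0.0, -0.6, 0.8]
opening: 0.0465
gripper_force: 0.0
```

```bash
cat >> h.py <<'E'
def axisfit(x,y,yaw,rad,zc):
    """shaft points near expected rod -> measured lateral offset, yaw and collar-inner-edge based offset"""
    f=load('wrist');P,C=cloud(f);c,s=np.cos(yaw),np.sin(yaw);q=P[:,:2]-[x,y];A=q[:,0]*c+q[:,1]*s;B=-q[:,0]*s+q[:,1]*c
    k=(abs(A)<.045)&(abs(B)<.022)&(P[:,2]>zc+rad*.3)&(P[:,2]<zc+rad+.004)
    T=np.array([(a,(B[k&(abs(A-a)<.004)].min()+B[k&(abs(A-a)<.004)].max())/2) for a in np.arange(-.04,.042,.008) if (k&(abs(A-a)<.004)).sum()>8])
    p=np.polyfit(T[:,0],T[:,1],1);print('lateral %.1f mm, dyaw %.3f, n %d'%(p[1]*1e3,p[0],len(T)))
E
python3 - <<'E'
from h import *
shot('wrist');st(.5355,.2485,.053);axisfit(.5355,.2485,.053,.009,.016)
E
```

```text
t 10.40 [535.9 248.4 259.5] yaw 0.0530 F(tool) [-0.7 -0.  -0.8] M [ 0.01 -0.02 -0.08]
tool-frame corr mm [-0.4 -0.1 -0. ] turn -0.0
lateral 0.6 mm, dyaw 0.002, n 11
```

>>> apply_moves(series=[[[0,-0.5,30],[0,0,0]],[[0,0,30],[0,0,0]],[[0,0,8],[0,0,0]],[[0,0,0],[0,0,0]],[[0,0,0],[0,0,0]]])

```text
t: 10.82
tool_pos: [0.5358, 0.249, 0.1911]
orientation: [-3.14, -0.084, -0.003]
force: [-0.1, 0.1, -0.3]
opening: 0.0466
gripper_force: 0.0
```

>>> apply_moves(series=[[[0,0,0],[0,0,0]],[[0,0,0],[0,0,0]],[[0,0,0],[0,0,0]],[[0,0,0],[0,0,0]],[[0,0,0],[0,0,0]],[[0,0,0],[0,0,0]],[[0,0,0],[0,0,0]],[[0,0,0],[0,0,0]],[[0,0,0],[0,0,0]]], claw=0)

```text
t: 11.57
tool_pos: [0.535, 0.249, 0.1895]
orientation: [3.14, 0.084, 0.0]
force: [-0.6, -1.6, 3.3]
opening: 0.0165
gripper_force: 60.0
```

```bash
python3 - <<'E'
from h import *
st();plan([(.5331,-.3168,.34,-.281,15)],cur=(.5355,.2485,.34,.053),vmax=41)
E
```

```text
t 11.57 [535.  249.  189.5] yaw 0.0538 F(tool) [-0.7  1.6 -3.3] M [-0.11 -0.21  0.02]
15 [[[-2.2,37.6,0.0],[0.0,-0.0,0.022]],[[-1.3,37.7,0.0],[-0.0,-0.0,0.023]],[[-0.4,37.7,0.0],[-0.0,-0.0,0.022]],[[0.3,37.7,0.0],[-0.0,-0.0,0.022]],[[1.2,37.6,0.0],[-0.0,-0.0,0.022]],[[2.0,37.7,0.0],[-0.0,-0.0,0.023]],[[2.9,37.5,0.0],[-0.0,-0.0,0.022]],[[3.7,37.5,0.0],[-0.0,-0.0,0.022]],[[4.6,37.4,0.0],[-0.0,-0.0,0.022]],[[5.4,37.4,0.0],[-0.0,-0.0,0.023]],[[6.2,37.1,0.0],[-0.0,-0.0,0.022]],[[7.0,37.0,0.0],[-0.0,-0.0,0.022]],[[7.9,36.9,0.0],[-0.0,-0.0,0.022]],[[8.6,36.7,0.0],[-0.0,-0.0,0.023]],[[9.5,36.5,0.0],[-0.0,-0.0,0.022]]]
```

>>> apply_moves(series=[[[0,0,-3],[0,0,0]],[[0,0,-15],[0,0,0]],[[0,0,-35],[0,0,0]],[[0,0,-38],[0,0,0]],[[0,0,-38],[0,0,0]],[[0,0,-20],[0,0,0]],[[-2.2,37.6,0],[0,0,0.022]],[[-1.3,37.7,0],[0,0,0.023]],[[-0.4,37.7,0],[0,0,0.022]],[[0.3,37.7,0],[0,0,0.022]],[[1.2,37.6,0],[0,0,0.022]],[[2,37.7,0],[0,0,0.023]]])

```text
t: 12.57
tool_pos: [0.5335, 0.0214, 0.3381]
orientation: [-3.139, 0.127, 0.001]
force: [1.3, -0.0, -1.6]
opening: 0.0166
gripper_force: 60.0
```

>>> apply_moves(series=[[[2.9,37.5,0],[0,0,0.022]],[[3.7,37.5,0],[0,0,0.022]],[[4.6,37.4,0],[0,0,0.022]],[[5.4,37.4,0],[0,0,0.023]],[[6.2,37.1,0],[0,0,0.022]],[[7,37,0],[0,0,0.022]],[[7.9,36.9,0],[0,0,0.022]],[[8.6,36.7,0],[0,0,0.023]],[[9.5,36.5,0],[0,0,0.022]],[[0,0,20],[0,0,0]],[[0,0,0],[0,0,0]],[[0,0,0],[0,0,0]]])

```text
t: 13.57
tool_pos: [0.5322, -0.3159, 0.3163]
orientation: [-3.108, 0.44, 0.006]
force: [-0.1, 0.0, -1.7]
opening: 0.0164
gripper_force: 60.0
```

```bash
python3 - <<'E'
from h import *
st(.5331,-.3168,-.281)
E
```

```text
t 13.57 [ 532.2 -315.9  316.3] yaw -0.2809 F(tool) [-0.1 -0.   1.7] M [ 0.02 -0.08 -0.02]
tool-frame corr mm [ 1.1  0.6 -0. ] turn 0.0001
```

>>> apply_moves(series=[[[1,0.5,25],[0,0,0]],[[0,0,25],[0,0,0]],[[0,0,15],[0,0,0]],[[0,0,4],[0,0,0]],[[0,0,0],[0,0,0]],[[0,0,0],[0,0,0]],[[0,0,0],[0,0,0]]])

```text
t: 14.15
tool_pos: [0.5347, -0.317, 0.2516]
orientation: [3.11, -0.437, 0.004]
force: [0.1, -0.4, -1.1]
opening: 0.0165
gripper_force: 60.0
```

```bash
cat >> h.py <<'E'
def collar(half,off):
    s=robot.read_state();shot('wrist');f=load('wrist');P,C=cloud(f);r=R.from_rotvec(s['orientation']);Q=r.inv().apply(P-s['tool_pos'])
    zt=off-half;k=(abs(Q[:,2]-zt)<.0025)&(abs(Q[:,1])<half+.002)&(Q[:,0]>.03)&(Q[:,0]<.08)
    print('tip collar x %.1f..%.1f (want 49..61), y %.1f..%.1f, z med %.1f'%(*np.percentile(Q[k,0]*1e3,[2,98]),*np.percentile(Q[k,1]*1e3,[2,98]),np.median(Q[k,2])*1e3),k.sum())
E
python3 - <<'E'
from h import *
collar(.013,.174);st(.5331,-.3168,-.281)
E
```

```text
tip collar x 49.8..61.5 (want 49..61), y -13.1..11.4, z med 161.6 1441
t 14.20 [ 534.6 -317.2  251.6] yaw -0.2797 F(tool) [ 0.3 -0.9  1.2] M [ 0.04 -0.04 -0.01]
tool-frame corr mm [-1.6  0.1 -0. ] turn 0.0013
```

>>> apply_moves(series=[[[-1.2,0,6],[0,0,0]],[[0,0,5],[0,0,0]],[[0,0,4],[0,0,0]],[[0,0,3],[0,0,0]],[[0,0,1],[0,0,0]],[[0,0,0],[0,0,0]],[[0,0,0],[0,0,0]]])

```text
t: 14.78
tool_pos: [0.5332, -0.3172, 0.2313]
orientation: [3.11, -0.439, 0.003]
force: [1.4, -1.5, 5.2]
opening: 0.0168
gripper_force: 60.0
```

```bash
python3 - <<'E'
from h import *
st(.5331,-.3168,-.281)
E
```

```text
t 14.78 [ 533.2 -317.2  231.3] yaw -0.2804 F(tool) [ 1.8  1.  -5.2] M [-0.07  0.3  -0.03]
tool-frame corr mm [-0.2 -0.4 -0. ] turn 0.0006
```

>>> apply_moves(series=[[[0,0,2],[0,0,0]],[[0,0,2],[0,0,0]],[[0,0,2],[0,0,0]],[[0,0,2],[0,0,0]],[[0,0,1.5],[0,0,0]],[[0,0,0],[0,0,0]],[[0,0,0],[0,0,0]]])

```text
t: 15.37
tool_pos: [0.5319, -0.3166, 0.2196]
orientation: [-3.11, 0.439, 0.004]
force: [-2.8, -2.7, -4.9]
opening: 0.0166
gripper_force: 60.0
```

>>> apply_moves(series=[[[0,0,1.5],[0,0,0]],[[0,0,1.5],[0,0,0]],[[0,0,0],[0,0,0]],[[0,0,0],[0,0,0]]])

```text
t: 15.7
tool_pos: [0.5328, -0.3168, 0.2194]
orientation: [3.11, -0.439, 0.001]
force: [-6.3, 1.2, 8.6]
opening: 0.0167
gripper_force: 60.0
```

>>> apply_moves(series=[[[0,0,-1],[0,0,0]],[[0,0,0],[0,0,0]],[[0,0,0],[0,0,0]],[[0,0,0],[0,0,0]],[[0,0,-10],[0,0,0]],[[0,0,-25],[0,0,0]],[[0,0,-35],[0,0,0]],[[0,0,-35],[0,0,0]],[[0,0,0],[0,0,0]],[[0,0,0],[0,0,0]]], claw=0.5)

```text
t: 16.53
tool_pos: [0.5337, -0.3173, 0.3283]
orientation: [3.108, -0.438, 0.01]
force: [-0.4, -0.1, 0.0]
opening: 0.0465
gripper_force: 0.0
```

```bash
cat >> h.py <<'E'
def prof(x,y,yaw=-.281):
    f=load('wrist');P,C=cloud(f);c,s=np.cos(yaw),np.sin(yaw);q=P[:,:2]-[x,y];A=q[:,0]*c+q[:,1]*s;B=-q[:,0]*s+q[:,1]*c
    for lo in np.arange(-.03,.1,.01):
        k=(A>lo)&(A<lo+.01)&(abs(B)<.014)&(P[:,2]>.03)&(P[:,2]<.08)
        if k.sum()>3: print(lo.round(3),np.percentile(P[k,2]*1e3,[50,95]).round(1),end='; ')
    k=(abs(B)<.014)&(P[:,2]>.054)&(P[:,2]<.08)&(abs(A)<.09);h=np.histogram(A[k]*1e3,np.arange(-70,80,4));print('\n',list(zip(h[1].astype(int),h[0])))
E
python3 - <<'E'
from h import *
shot('wrist');st();prof(.5331,-.3168)
plan([(.4885,.3685,.33,-.126,20)],vmax=41)
E
```

```text
t 16.58 [ 533.  -316.9  325.6] yaw -0.2801 F(tool) [0.4 0.3 0.5] M [ 0.02 -0.04  0.06]
-0.03 [52.6 55.4]; -0.02 [52.5 54.4]; -0.01 [52.6 54.4]; 0.0 [52.5 54.3]; 0.01 [52.5 54.6]; 0.02 [53.  55.5]; 0.03 [55.3 60.5]; 0.04 [53.8 58.9]; 0.05 [57.9 59. ]; 0.06 [53.2 58.3]; 0.07 [52.4 54.6]; 0.08 [48.5 50.8]; 0.09 [48.3 49.9]; 
 [(np.int64(-70), np.int64(44)), (np.int64(-66), np.int64(44)), (np.int64(-62), np.int64(65)), (np.int64(-58), np.int64(108)), (np.int64(-54), np.int64(115)), (np.int64(-50), np.int64(93)), (np.int64(-46), np.int64(15)), (np.int64(-42), np.int64(83)), (np.int64(-38), np.int64(89)), (np.int64(-34), np.int64(93)), (np.int64(-30), np.int64(39)), (np.int64(-26), np.int64(11)), (np.int64(-22), np.int64(9)), (np.int64(-18), np.int64(8)), (np.int64(-14), np.int64(14)), (np.int64(-10), np.int64(10)), (np.int64(-6), np.int64(10)), (np.int64(-2), np.int64(10)), (np.int64(2), np.int64(7)), (np.int64(6), np.int64(11)), (np.int64(10), np.int64(13)), (np.int64(14), np.int64(12)), (np.int64(18), np.int64(15)), (np.int64(22), np.int64(9)), (np.int64(26), np.int64(37)), (np.int64(30
[... 434 characters left out ...]
,[[-11.1,-32.5,-0.2],[0.0,-0.0,-0.008]],[[-10.9,-32.6,-0.3],[0.0,-0.001,-0.008]],[[-10.6,-32.6,-0.3],[0.0,0.0,-0.008]],[[-10.3,-32.8,-0.3],[0.0,0.0,-0.007]],[[-10.1,-32.8,-0.2],[0.0,0.0,-0.008]],[[-9.9,-32.9,-0.3],[0.0,-0.0,-0.008]],[[-9.6,-33.0,-0.3],[0.0,-0.0,-0.007]],[[-9.3,-33.0,-0.2],[0.001,-0.0,-0.008]],[[-9.1,-33.1,-0.3],[-0.0,-0.0,-0.008]],[[-8.9,-33.2,-0.2],[-0.0,-0.001,-0.007]],[[-8.6,-33.3,-0.2],[-0.0,0.0,-0.008]],[[-8.3,-33.3,-0.3],[-0.0,0.0,-0.008]],[[-8.0,-33.4,-0.2],[-0.0,-0.0,-0.008]],[[-7.8,-33.4,-0.2],[-0.0,-0.0,-0.007]],[[-7.6,-33.5,-0.2],[-0.0,-0.0,-0.008]],[[-7.3,-33.6,-0.3],[-0.0,-0.0,-0.008]],[[-7.0,-33.6,-0.2],[0.0,-0.001,-0.007]],[[-6.8,-33.6,-0.2],[0.0,0.0,-0.008]]]
```

The large rod is home: its shaft top is level at 54.4 mm, with the same small offset as the medium rod. Its collars are outside the clips. The small rod is next.

>>> apply_moves(series=[[[-11.6,-32.3,0],[0,0,-0.008]],[[-11.4,-32.4,0],[0,0,-0.007]],[[-11.1,-32.5,0],[0,0,-0.008]],[[-10.9,-32.6,0],[0,0,-0.008]],[[-10.6,-32.6,0],[0,0,-0.008]],[[-10.3,-32.8,0],[0,0,-0.007]],[[-10.1,-32.8,0],[0,0,-0.008]],[[-9.9,-32.9,0],[0,0,-0.008]],[[-9.6,-33,0],[0,0,-0.007]],[[-9.3,-33,0],[0,0,-0.008]],[[-9.1,-33.1,0],[0,0,-0.008]],[[-8.9,-33.2,0],[0,0,-0.007]]])

```text
t: 17.58
tool_pos: [0.5048, 0.0961, 0.3222]
orientation: [3.127, -0.295, -0.005]
force: [0.3, 0.2, -0.1]
opening: 0.0464
gripper_force: 0.0
```

>>> apply_moves(series=[[[-8.6,-33.3,0],[0,0,-0.008]],[[-8.3,-33.3,0],[0,0,-0.008]],[[-8,-33.4,0],[0,0,-0.008]],[[-7.8,-33.4,0],[0,0,-0.007]],[[-7.6,-33.5,0],[0,0,-0.008]],[[-7.3,-33.6,0],[0,0,-0.008]],[[-7,-33.6,0],[0,0,-0.007]],[[-6.8,-33.6,20],[0,0,-0.008]],[[0,0,30],[0,0,0]],[[0,0,20],[0,0,0]],[[0,0,0],[0,0,0]],[[0,0,0],[0,0,0]]])

```text
t: 18.58
tool_pos: [0.4869, 0.368, 0.251]
orientation: [3.132, -0.198, -0.008]
force: [1.1, 0.2, 1.2]
opening: 0.0465
gripper_force: 0.0
```

```bash
python3 - <<'E'
from h import *
shot('wrist');st(.4885,.3685,-.126);axisfit(.4885,.3685,-.126,.005,.013)
collar(.010,.013-0+robot.read_state()['tool_pos'][2]-.026+0) if 0 else collar(.010,robot.read_state()['tool_pos'][2]-.013)
E
```

```text
t 18.63 [487.9 368.3 253.2] yaw -0.1264 F(tool) [-0.1  0.3 -0.6] M [ 0.06 -0.04  0.01]
tool-frame corr mm [ 0.6 -0.3 -0. ] turn -0.0004
lateral 0.3 mm, dyaw 0.012, n 11
tip collar x 50.0..60.4 (want 49..61), y -11.3..7.7, z med 231.1 460
```

>>> apply_moves(series=[[[0.4,-0.5,30],[0,0,-0.01]],[[0,0,25],[0,0,0]],[[0,0,6],[0,0,0]],[[0,0,0],[0,0,0]],[[0,0,0],[0,0,0]]])

```text
t: 19.1
tool_pos: [0.4893, 0.3691, 0.1945]
orientation: [-3.135, 0.183, -0.002]
force: [-1.0, 0.2, 0.4]
opening: 0.0465
gripper_force: 0.0
```

>>> apply_moves(series=[[[0,0,0],[0,0,0]],[[0,0,0],[0,0,0]],[[0,0,0],[0,0,0]],[[0,0,0],[0,0,0]],[[0,0,0],[0,0,0]],[[0,0,0],[0,0,0]],[[0,0,0],[0,0,0]],[[0,0,0],[0,0,0]],[[0,0,0],[0,0,0]],[[0,0,0],[0,0,0]]], claw=0)

```text
t: 19.93
tool_pos: [0.4887, 0.3691, 0.1931]
orientation: [-3.136, 0.182, -0.0]
force: [-0.9, -0.9, 4.0]
opening: 0.008
gripper_force: 60.0
```

```bash
python3 - <<'E'
from h import *
st();plan([(.5782,-.1607,.34,-.281,15)],cur=(.4883,.3687,.34,-.116),vmax=41)
E
```

```text
t 19.93 [488.7 369.1 193.1] yaw -0.1162 F(tool) [-0.7  1.  -4. ] M [-0.21 -0.16 -0.08]
15 [[[10.0,34.4,0.0],[0.0,-0.0,0.011]],[[10.5,34.2,0.0],[-0.0,-0.0,0.011]],[[10.7,34.1,0.0],[-0.0,-0.0,0.011]],[[11.2,34.1,0.0],[-0.0,-0.0,0.011]],[[11.6,33.8,0.0],[-0.0,-0.0,0.011]],[[11.9,33.8,0.0],[-0.0,-0.0,0.011]],[[12.2,33.6,0.0],[-0.0,-0.0,0.011]],[[12.7,33.5,0.0],[-0.0,-0.0,0.011]],[[13.0,33.4,0.0],[-0.0,-0.0,0.011]],[[13.4,33.2,0.0],[-0.0,-0.0,0.011]],[[13.7,33.0,0.0],[-0.0,-0.0,0.011]],[[14.2,32.9,0.0],[-0.0,-0.0,0.011]],[[14.4,32.8,0.0],[-0.0,-0.0,0.011]],[[14.9,32.5,0.0],[-0.0,-0.0,0.011]],[[15.2,32.5,0.0],[-0.0,-0.0,0.011]]]
```

>>> apply_moves(series=[[[0,0,-3],[0,0,0]],[[0,0,-15],[0,0,0]],[[0,0,-35],[0,0,0]],[[0,0,-38],[0,0,0]],[[0,0,-38],[0,0,0]],[[0,0,-18],[0,0,0]],[[10,34.4,0],[0,0,0.011]],[[10.5,34.2,0],[0,0,0.011]],[[10.7,34.1,0],[0,0,0.011]],[[11.2,34.1,0],[0,0,0.011]],[[11.6,33.8,0],[0,0,0.011]],[[11.9,33.8,0],[0,0,0.011]]])

```text
t: 20.93
tool_pos: [0.5244, 0.1557, 0.3397]
orientation: [-3.128, 0.286, 0.0]
force: [0.9, 0.2, 0.0]
opening: 0.0084
gripper_force: 60.0
```

>>> apply_moves(series=[[[12.2,33.6,0],[0,0,0.011]],[[12.7,33.5,0],[0,0,0.011]],[[13,33.4,0],[0,0,0.011]],[[13.4,33.2,0],[0,0,0.011]],[[13.7,33,0],[0,0,0.011]],[[14.2,32.9,0],[0,0,0.011]],[[14.4,32.8,0],[0,0,0.011]],[[14.9,32.5,0],[0,0,0.011]],[[15.2,32.5,0],[0,0,0.011]],[[0,0,20],[0,0,0]],[[0,0,0],[0,0,0]],[[0,0,0],[0,0,0]]])

```text
t: 21.93
tool_pos: [0.5776, -0.1602, 0.3181]
orientation: [-3.109, 0.441, 0.006]
force: [0.3, 0.3, -0.3]
opening: 0.0084
gripper_force: 60.0
```

```bash
python3 - <<'E'
from h import *
collar(.010,.180);st(.5782,-.1607,-.281)
E
```

```text
tip collar x 48.2..59.3 (want 49..61), y -10.9..8.1, z med 171.0 929
t 21.98 [ 578.1 -159.7  319.2] yaw -0.2809 F(tool) [-0.6  0.8  0.5] M [ 0.1  -0.04  0.01]
tool-frame corr mm [ 0.4  0.9 -0. ] turn 0.0001
```

>>> apply_moves(series=[[[1,0.6,25],[0,0,0]],[[0,0,25],[0,0,0]],[[0,0,14],[0,0,0]],[[0,0,2],[0,0,0]],[[0,0,0],[0,0,0]],[[0,0,0],[0,0,0]],[[0,0,0],[0,0,0]]])

```text
t: 22.57
tool_pos: [0.5801, -0.1612, 0.2559]
orientation: [3.11, -0.439, 0.004]
force: [-0.5, -0.1, 0.2]
opening: 0.0082
gripper_force: 60.0
```

```bash
python3 - <<'E'
from h import *
st(.5782,-.1607,-.281)
E
```

```text
t 22.57 [ 580.1 -161.2  255.9] yaw -0.2807 F(tool) [-0.4  0.2 -0.2] M [ 0.11 -0.05  0.03]
tool-frame corr mm [-1.9  0.  -0. ] turn 0.0003
```

>>> apply_moves(series=[[[-0.8,0,6],[0,0,0]],[[0,0,5],[0,0,0]],[[0,0,4],[0,0,0]],[[0,0,2],[0,0,0]],[[0,0,1],[0,0,0]],[[0,0,0],[0,0,0]],[[0,0,0],[0,0,0]]])

```text
t: 23.15
tool_pos: [0.5786, -0.1613, 0.2363]
orientation: [3.11, -0.44, 0.001]
force: [-1.1, -0.6, 3.6]
opening: 0.0086
gripper_force: 60.0
```

```bash
python3 - <<'E'
from h import *
st(.5782,-.1607,-.281)
E
```

```text
t 23.15 [ 578.6 -161.3  236.3] yaw -0.2814 F(tool) [-0.9  0.9 -3.6] M [-0.26 -0.19  0.02]
tool-frame corr mm [-0.6 -0.5 -0. ] turn -0.0004
```

>>> apply_moves(series=[[[0,0,2],[0,0,0]],[[0,0,2],[0,0,0]],[[0,0,2],[0,0,0]],[[0,0,2],[0,0,0]],[[0,0,1],[0,0,0]],[[0,0,0],[0,0,0]],[[0,0,0],[0,0,0]]])

```text
t: 23.73
tool_pos: [0.5781, -0.1609, 0.2261]
orientation: [-3.11, 0.44, 0.002]
force: [-1.3, -1.8, -1.2]
opening: 0.0088
gripper_force: 60.0
```

>>> apply_moves(series=[[[0,0,1.5],[0,0,0]],[[0,0,1.5],[0,0,0]],[[0,0,0],[0,0,0]],[[0,0,0],[0,0,0]]])

```text
t: 24.07
tool_pos: [0.5785, -0.161, 0.2257]
orientation: [3.111, -0.44, -0.001]
force: [-9.6, 2.7, 17.5]
opening: 0.008
gripper_force: 60.0
```

Snapped home against the rigid saddle. I release it, lift and check.

>>> apply_moves(series=[[[0,0,-1],[0,0,0]],[[0,0,0],[0,0,0]],[[0,0,0],[0,0,0]],[[0,0,0],[0,0,0]],[[0,0,-10],[0,0,0]],[[0,0,-25],[0,0,0]],[[0,0,-35],[0,0,0]],[[0,0,-35],[0,0,0]],[[0,0,-35],[0,0,0]],[[0,0,0],[0,0,0]],[[0,0,0],[0,0,0]]], claw=0.5)

```text
t: 24.98
tool_pos: [0.5794, -0.1613, 0.3691]
orientation: [3.109, -0.44, 0.01]
force: [-0.7, -0.2, -1.0]
opening: 0.0465
gripper_force: 0.0
```

```bash
python3 - <<'E'
from h import *
shot('wrist');st();prof(.5782,-.1607)
f=load('wrist');cv2.imwrite('pics/fin.png',ortho(f,.5557,-.2386,-.281,800,600,.046,2600))
E
```

```text
t 25.03 [ 578.7 -161.1  366.3] yaw -0.2812 F(tool) [0.  0.6 0.9] M [ 0.06 -0.12 -0.03]
-0.03 [49.5 53.6]; -0.02 [49.  50.6]; -0.01 [49.2 50.8]; 0.0 [49.2 50.5]; 0.01 [48.9 50.7]; 0.02 [49.6 52.2]; 0.03 [53.6 58.4]; 0.04 [52.7 57.9]; 0.05 [55.1 56.3]; 0.06 [48.5 50.2]; 0.07 [46.9 49.2]; 0.08 [46.3 47.7]; 0.09 [46.9 48.3]; 
 [(np.int64(-70), np.int64(0)), (np.int64(-66), np.int64(1)), (np.int64(-62), np.int64(58)), (np.int64(-58), np.int64(54)), (np.int64(-54), np.int64(68)), (np.int64(-50), np.int64(5)), (np.int64(-46), np.int64(0)), (np.int64(-42), np.int64(39)), (np.int64(-38), np.int64(38)), (np.int64(-34), np.int64(38)), (np.int64(-30), np.int64(5)), (np.int64(-26), np.int64(0)), (np.int64(-22), np.int64(0)), (np.int64(-18), np.int64(0)), (np.int64(-14), np.int64(0)), (np.int64(-10), np.int64(0)), (np.int64(-6), np.int64(0)), (np.int64(-2), np.int64(0)), (np.int64(2), np.int64(0)), (np.int64(6), np.int64(0)), (np.int64(10), np.int64(0)), (np.int64(14), np.int64(0)), (np.int64(18), np.int64(0)), (np.int64(22), np.int64(0)), (np.int64(26), np.int64(0)), (np.int64(30), np.int64(48)), (np.int64(34), np.int64(52)), (np.int64(38), np.int64(53)), (np.int64(42), np.int64(6)), (np.int64(46), np.int64(35)), (np.int64(50), np.int64(78)), (np.int64(54), np.int64(94)), (np.int64(58), np.int64(40)), (np.int64(62), np.int64(0)), (np.int64(66), np.int64(0)), (np.int64(70), np.int64(0)), (np.int64(74), np.int64(0))]
```

View pics/fin.png

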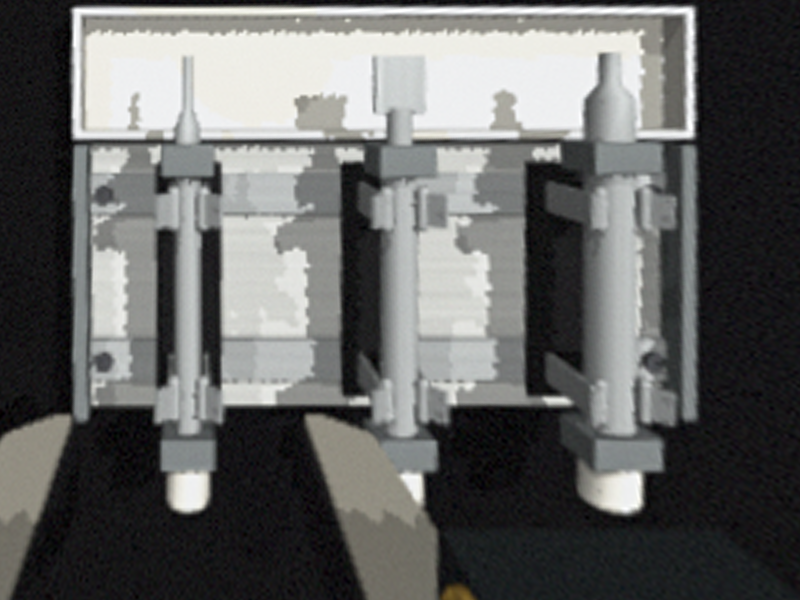

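All three rods lie in their own clips, at u≈188, 400 and 610. Their collars (v≈160 and 450) are outside the clips and their tips are over the trough. I hand in.

```bash
python3 -c "
from plant import robot
print(robot.close_job())"
```

```text
the job is handed in; nothing more can be done
None
```

All three probe rods are snapped home in their matching clips, with collars outside, tips over the trough and the gripper clear. I handed the job in at about 25 s on the robot's clock; the hand-in returned no verdict.

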